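Roll the pin to the end of the pastry board

TASK

Clear the pastry board for the next piece of dough: with your fingertips on top of the rolling pin, roll it slowly away from you to the far end of the board and stop it there, so that it rests along the far end strip with the full length of its barrel on that strip, not rolled off the board. Push only on the top of the pin, never low down on its side; do not grip, lift or fling it, and leave the tin and the bowl where they are.

Things in the scene. Friction and masses are not known exactly. Their poses are not given: they have to be found in the camera images.
- board: Pastry board, fixed to the table, 380 mm long (its x), 340 mm wide (its y), 22 mm thick. Origin: centre of its underside, on the table; x points to its far end (away from the robot), z up. Its top is 22 mm above the table. Across each end lies a 60 mm wide strip of darker wood, flush with the top: the far strip covers x from 130 to 190 mm, full width.
- far_strip (a point): Centre of the top face of the far end strip (160 mm from the board's origin along its x, 22 mm up); axes as the board's.
- pin: One-piece wooden rolling pin, loose, 0.5 kg, lying across the board. Barrel 60 mm thick, 250 mm long; handles 20 to 29 mm thick, 90 mm long. Origin: centre of the barrel, on its axis, 52 mm above the table (its top: 82 mm). Own y: along the barrel; x and z turn as it rolls. Its centre travels half as far as a fingertip that drags its top without slip; let go at rest, it stays there.
- barrel_left (a point): Centre of the barrel's left end face (+y end), on the axis, 125 mm from the pin's origin.
- barrel_right (a point): Centre of the barrel's right end face (-y end), on the axis, 125 mm from the pin's origin.
- tin: Loose upright food tin, 75 mm in diameter, 80 mm high, on the table beside the board; origin at the centre of its underside. Not part of the job.
- bowl: Loose white bowl, 150 mm across the rim, 65 mm high, on the table beside the board; origin at the centre of its underside. Not part of the job.

How it is judged:
On the way:
1. the pin has rolled half a turn (angle between pin's own z axis and vertical above 2.7 rad), for 0.05 s.
At the end, for the whole second after the job is handed in: The pin lies at rest on the board along the far strip: its axis, at both ends of the barrel, is over the 60 mm strip (2 mm inside its edges), and the barrel does not stick out over the sides of the board; the tin and the bowl are within 15 mm of where they stood (x of barrel_left in the frame of board between 0.132 and 0.188 m and x of barrel_right in the frame of board between 0.132 and 0.188 m and y of barrel_left in the frame of board below 0.172 m and y of barrel_right in the frame of board above -0.172 m and z of pin in the frame of board between 0.047 and 0.056 m and linear speed of pin below 0.008 m/s and angular speed of pin below 0.3 rad/s and distance of each of tin, bowl from where it was at the start of the episode below 0.015 m); the robot touches nothing.
It fails at once if the pin is lifted more than 10 mm off the board (z of pin in the frame of board above 0.062 m).
It fails at once if the pin rolls off the board (z of pin in the frame of board below 0.042 m).
It fails at once if the fingers touch the pin with their tips about mid-height or lower (25 mm or more below its top: pushed from the side, or straddled) (contact force between the fingers and pin above 0.3 N and z of the grasp point in the frame of board below 0.075 m).
It fails at once if the pin is flung (faster than 0.3 m/s) (linear speed of pin above 0.3 m/s).
It fails at once if the tin or the bowl is moved by more than 15 mm (distance of any of tin, bowl from where it was at the start of the episode above 0.015 m).
It also fails if it takes over 61 s, if anything falls off the work surface, if the arm or the gripper's body presses on something with over 40 N, if the wrist force passes 120 N, or if a joint passes its speed limit or range.

ROBOT

A 7-joint arm with a two-finger parallel gripper is mounted at the origin on the work surface. World frame = base frame: x ahead of the robot, y to its left, z up, the work surface at z = 0. Lengths are in m, angles in rad, forces in N, time in s.
With the tool pointing down it reaches from about 0.425 to 0.925 m from the base axis. Payload 6.8 kg.
Tool frame: the origin (TCP) lies where the fingers leave the gripper's body, on its centre line; the fingertips stand 73 mm ahead of it and the grasp point (between the pads) lies 54 mm ahead of it; z points along the fingers, y is the direction in which the jaws open and shut (so a half turn about z gives the same grasp; the last joint's range is limited). The gripper opens to 85 mm and grips with 20 to 120 N. Pads are 22 mm wide; open, the fingers measure 114 mm over their backs; the gripper's body (76 mm by 85 mm) begins 54 mm behind the grasp point. The pads swing forward as they close: fully open they stand 13 mm farther back than shut.
Start: joints at [1.116, 0.477, 0.022, 1.555, -0.011, 1.109, -0.083], TCP at [0.229, -0.635, 0.304] pointing down, gripper open.
Joint ranges: [-2.96, 2.96], [-0.34, 2.1], [-1.41, 1.46], [0.24, 2.44], [-1.37, 4.51], [0.17, 1.92], [-2.96, 2.96]. Speed limits (rad/s): [2.39, 2.39, 3.14, 3.14, 3.14, 3.14, 3.14].

INTERFACE

Orientations are given as a rotation vector (axis times angle).
In Python, from bench import r gives the robot as it stands.
- The arm moves only by the shell command python3 -m handwheel 'ROWS' [FORCE]. ROWS is JSON, a list that holds one entry, the list of rows, each a list of 7 numbers: the shift along the world's x, y, z in m, then the turn, a rotation vector about the world's x, y, z in rad, then the finger opening in m, from 0 to 0.0854. A call has 1 to 10 rows; each row shifts and turns the commanded pose from where the row before left it; what a row does not reach is not made up. A row lasts 1/12 s, in which the tool goes at most 41.7 mm and 7.16 degrees, less where a joint would pass 70% of its speed; a pose out of reach is approached as far as the arm can. A call is refused whole if a number of a shift passes 0.0417 or a number of a turn 0.125, either way. A call with a gripper value outside its range is refused whole. The fingers move at their own pace and stop on an object; FORCE is the grip in N (left out, the last holds). Time passes only in rows, so rows that do not move let the fingers close. It gives the time, the measured TCP pose, the force and the opening at its end, in the units of the state.
- r.get_obs(): the state, without advancing time (a new reading comes with each control period).
- r.grab_frame(name): name is "side" or "top" or "wrist"; returns (picture, depth): 480x640x3 uint8, red, green, blue; 480x640 float32, m along the optical axis (not along the pixel's ray), 0 where there is no reading.
- r.get_calibration(name): a dict with "vertical_fov" (degrees; the focal length in pixels is half the picture's height over the tangent of half this angle, whatever the lens; pixels are square), "cx", "cy" (the principal point, pixels), "R" (3x3) and "t" (3): a world point X has camera coordinates R X + t; the wrist camera has in their place "T_tool_cam" (4x4, takes a point from camera to tool coordinates, whose origin is the TCP and whose axes are the flange's). Camera axes: x right, y down, z forward; pixel columns grow to the right and rows downward; lengths in m; the calibration is good to about 2 mm. A picture is of the moment at which its call begins: read the wrist's pose just before it. get_calibration takes no time and is no camera call.
- r.hand_in(): hands the job in, once; it reports no verdict.
Trained networks look in the newest picture that a camera, given by its name, has taken for a name from the list of things; names that differ only in an ending like _2 or _b are one class to them, and where a whole thing is asked for, a point or a joint stands for the part that bears it (a point fixed in the world has none). Each returns a list of dicts, best first, with "p" (0 to 1); they miss things now and then, are a little off and sometimes report something else, mostly with a low value. They report only what shows in the picture. A call takes as long as a camera call.
- r.masks_of(label, camera): "pixels" (480x640 bool, what is visible of it) and "at" ([column, row] in pixels, amid what is visible of it).
The state is a dict: "clock": time; "joints": joint angles; "qvel": joint speeds; "tau": joint torques, N m; "tcp_pos": TCP position; "orientation": TCP orientation; "contact_force": force on the tool from outside, world axes, zero at the start; "moment": the same for the moment, N m; "grip_width": finger opening in m.
Only numpy, scipy, OpenCV 4.12 (cv2) and the standard library are available. Lean on these libraries where they do the work, as an engineer would, in place of code of your own. Each camera call takes 0.05 s, during which the arm holds its last target.

## Working session

There is one attempt and no reset: what is moved stays moved. The work goes in short steps, Python scripts to look and compute and a shell command to move; the robot and the scene stay as the last step left them, time stands still between calls to the robot, and variables do not carry over. Pictures are saved under pics/ and viewed, and the job is handed in when it is done.

```bash
mkdir -p pics; cat > h.py <<'E'
import numpy as np, cv2
from bench import r
def snap(cam,fn):
    im,d=r.grab_frame(cam); cv2.imwrite('pics/'+fn,im[:,:,::-1]); return im,d
def cloud(cam,d):
    c=r.get_calibration(cam); f=240/np.tan(np.radians(c['vertical_fov'])/2)
    v,u=np.mgrid[0:480,0:640]
    P=np.stack([(u-c['cx'])/f*d,(v-c['cy'])/f*d,d],-1)
    return (P-np.array(c['t']))@np.array(c['R'])
E
python3 - <<'E'
from h import *
o=r.get_obs(); print(o)
for cam in ['top','side']:
    im,d=snap(cam,cam+'0.png'); W=cloud(cam,d); np.save('W_'+cam,W)
    for n in ['board','pin','tin','bowl']:
        for m in r.masks_of(n,cam)[:2]:
            k=m['pixels']&(d>0); p=W[k]
            print(cam,n,round(m['p'],2),m['at'],k.sum(),np.median(p,0).round(3),np.percentile(p,1,0).round(3),np.percentile(p,99,0).round(3))
            np.save(f'm_{cam}_{n}',m['pixels']) if m is not None and m['p']>.5 else 0
E
```

```text
{'clock': 0.0, 'joints': array([ 1.11587876,  0.47783745,  0.02234532,  1.55644415, -0.0115001 ,
        1.10924752, -0.08308762]), 'qvel': array([ 0.00131872, -0.00110438, -0.00062065,  0.00132006,  0.00090202,
        0.0005331 ,  0.0005424 ]), 'tau': array([-9.15849305e-04, -5.96447575e+01,  1.60801850e+00, -2.81197429e+01,
        1.25551934e-02,  9.26978333e-03, -1.90103890e-05]), 'tcp_pos': array([ 0.2292799 , -0.6343957 ,  0.30290372]), 'orientation': array([-3.09274231e+00, -5.41796155e-01,  7.01342847e-04]), 'contact_force': array([-0.33760841, -0.0652856 ,  0.29965321]), 'moment': array([-0.03624523,  0.0367312 ,  0.00452018]), 'grip_width': 0.08535164642196098}
top board 0.71 [407.7, 285.9] 16458 [ 0.415 -0.158  0.022] [ 0.199 -0.375  0.013] [0.643 0.057 0.031]
top pin 0.69 [408.3, 273.9] 3118 [ 0.433 -0.145  0.074] [ 0.312 -0.313  0.016] [0.557 0.017 0.088]
top tin 0.79 [308.2, 207.0] 798 [0.609 0.111 0.078] [ 0.58   0.076 -0.004] [0.649 0.151 0.087]
top bowl 0.77 [524.2, 364.2] 2905 [ 0.203 -0.437  0.026] [ 0.136 -0.493 -0.001] [ 0.276 -0.353  0.07 ]
side pin 0.87 [379.6, 208.3] 2421 [ 0.43  -0.126  0.067] [ 0.312 -0.303  0.037] [0.552 0.027 0.085]
side pin 0.72 [269.2, 240.3] 990 [0.604 0.132 0.068] [0.58  0.084 0.003] [0.646 0.153 0.085]
side tin 0.79 [272.3, 239.1] 987 [0.604 0.131 0.068] [0.58  0.084 0.005] [0.647 0.153 0.085]
side bowl 0.79 [498.6, 186.8] 1657 [ 0.211 -0.452  0.04 ] [ 0.139 -0.568  0.001] [ 0.276 -0.347  0.069]
```

```bash
python3 - <<'E'
from h import *
W=np.load('W_top.npy'); mb=np.load('m_top_board.npy'); mp=np.load('m_top_pin.npy')
k=mb&~cv2.dilate(mp.astype(np.uint8),np.ones((7,7))).astype(bool)&(abs(W[...,2]-.022)<.01)
p=W[k][:,:2].astype(np.float32)*1000
print(cv2.minAreaRect(p))
allb=cv2.minAreaRect(W[mb|mp][:,:2].astype(np.float32)*1000); print(allb)
q=W[mp]; 
print('pin all',cv2.minAreaRect(q[:,:2].astype(np.float32)*1000))
q=q[q[:,2]>.06]; r2=cv2.minAreaRect(q[:,:2].astype(np.float32)*1000); print('barrel',r2)
W2=np.load('W_side.npy');ms=np.load('m_side_pin.npy')
E
```

```text
((422.18890380859375, -158.79225158691406), (340.84814453125, 381.4154052734375), 54.59385681152344)
((431.7504577636719, -148.53900146484375), (431.2068786621094, 398.249755859375), 56.57219314575195)
pin all ((439.1471862792969, -139.16941833496094), (386.38671875, 242.87620544433594), 85.70897674560547)
barrel ((433.8412170410156, -138.00633239746094), (385.05889892578125, 231.79183959960938), 85.75782775878906)
```

View pics/top0.png

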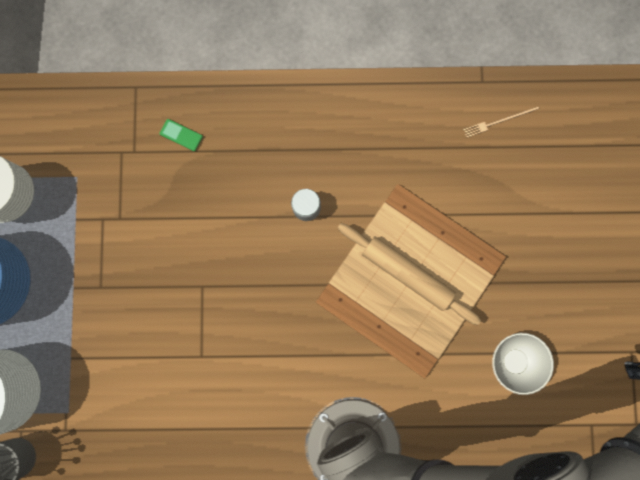

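View pics/side0.png

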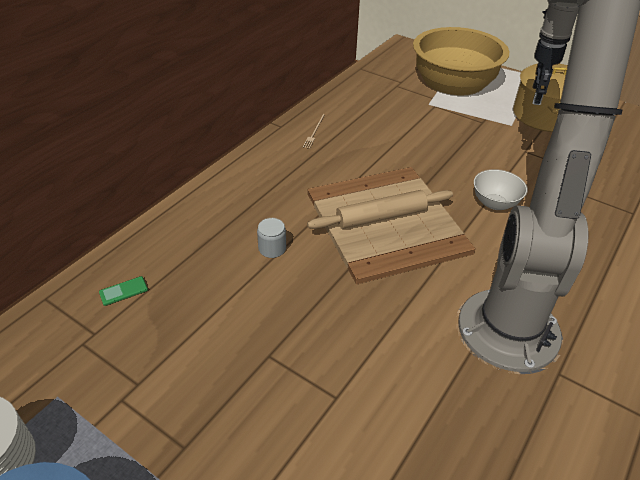

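```bash
cat >> h.py <<'E'
from scipy.optimize import least_squares
BO=np.array([.422,-.159]); YAW=np.radians(-35.4)
def toB(p):
    c,s=np.cos(YAW),np.sin(YAW); R=np.array([[c,-s],[s,c]])
    return (p[...,:2]-BO)@R
def fitpin(W,m,zc=.052):
    P=W[m&(W[...,2]>.063)&(W[...,2]<.095)]; B=toB(P)
    # barrel in board frame: x = a + b*y, radius .03 axis height free
    def res(t):
        a,b,z=t; perp=(B[:,0]-a-b*B[:,1])/np.sqrt(1+b*b)
        return np.hypot(perp,P[:,2]-z)-.03
    s=least_squares(res,[np.median(B[:,0]),0,zc],loss='soft_l1',f_scale=.002)
    a,b,z=s.x; along=(B[:,1]+b*B[:,0])/np.sqrt(1+b*b)
    return dict(a=a,yaw_deg=-np.degrees(np.arctan(b)),z=z,along=np.percentile(along,[0,1,99,100]),rms=np.sqrt(np.mean(s.fun**2)),n=len(P))
E
python3 - <<'E'
from h import *
im=cv2.imread('pics/top0.png')
for cam in ['top','side']:
    W=np.load(f'W_{cam}.npy'); print(cam,fitpin(W,np.load(f'm_{cam}_pin.npy')))
# board check: side camera points near z=.022 , brown strip
for cam in ['top','side']:
    W=np.load(f'W_{cam}.npy'); k=(abs(W[...,2]-.022)<.006)
    if cam=='side': 
        B=toB(W); k&=(abs(B[...,0])<.24)&(abs(B[...,1])<.21)
    else: k&=np.load('m_top_board.npy')
    k=cv2.morphologyEx(k.astype(np.uint8),cv2.MORPH_OPEN,np.ones((3,3))).astype(bool)
    print(cam,cv2.minAreaRect((W[k][:,:2]*1000).astype(np.float32)), k.sum())
W=np.load('W_top.npy')
for (u,v) in [(401,186),(507,257),(428,377),(318,298),(494,273),(388,200)]: print(u,v,W[v,u].round(3), toB(W[v,u]).round(3))
E
```

```text
top {'a': np.float64(0.0035179315505555154), 'yaw_deg': np.float64(-0.5382433971242883), 'z': np.float64(0.05128959806830171), 'along': array([-0.19331263, -0.17866827,  0.2089476 ,  0.22756572]), 'rms': np.float64(0.005542315899249924), 'n': 2414}
side {'a': np.float64(-0.12299459728214683), 'yaw_deg': np.float64(-19.80801422824943), 'z': np.float64(0.05426577936279998), 'along': array([0.2793727 , 0.28178411, 0.35066575, 0.35256162]), 'rms': np.float64(0.005990363329751315), 'n': 542}
top ((422.01202392578125, -158.5322265625), (340.1297607421875, 380.8783264160156), 54.63668441772461) 13089
side ((421.97808837890625, -155.91741943359375), (344.3468933105469, 387.456787109375), 54.55109405517578) 8831
401 186 [ 0.665 -0.137  0.03 ] [0.186 0.158]
507 257 [ 0.478 -0.416 -0.001] [ 0.194 -0.177]
428 377 [ 0.17  -0.198  0.002] [-0.183 -0.178]
318 298 [0.375 0.084 0.016] [-0.179  0.171]
494 273 [ 0.434 -0.373  0.023] [ 0.134 -0.167]
388 200 [ 0.63  -0.104  0.02 ] [0.138 0.166]
```

```bash
sed -i 's/>.063)/>.070)/' h.py; python3 - <<'E'
from h import *
W=np.load('W_top.npy'); print(fitpin(W,np.load('m_top_pin.npy')))
W=np.load('W_side.npy'); B=toB(W); print(fitpin(W,(abs(B[...,0])<.1)&(abs(B[...,1])<.2)))
def w(bx,by): 
    c,s=np.cos(YAW),np.sin(YAW); return BO+[c*bx-s*by,s*bx+c*by]
for bx in [-.02,0,.16,.2]: print(bx,w(bx,.017),np.linalg.norm(w(bx,.017)))
from scipy.spatial.transform import Rotation as R
print(R.from_rotvec(r.get_obs()['orientation']).as_matrix().round(3)); print(r.get_calibration('wrist')['T_tool_cam'])
E
```

```text
{'a': np.float64(0.0034120498075139957), 'yaw_deg': np.float64(-0.44170273701964796), 'z': np.float64(0.05208152485080206), 'along': array([-0.18159493, -0.10683177,  0.14060704,  0.21179751]), 'rms': np.float64(0.003061379893425254), 'n': 1887}
{'a': np.float64(0.0019050665327635624), 'yaw_deg': np.float64(-0.32622232159912906), 'z': np.float64(0.052428013847827415), 'along': array([-0.1662374 , -0.10340121,  0.14462864,  0.19867921]), 'rms': np.float64(0.0029492172049834153), 'n': 1093}
-0.02 [ 0.41554522 -0.1335572 ] 0.43648065243383555
0 [ 0.43184778 -0.14514283] 0.4555863753417832
0.16 [ 0.56226823 -0.23782782] 0.6104978533795542
0.2 [ 0.59487334 -0.26099906] 0.6496112682805298
[[ 0.94  0.34 -0.  ]
 [ 0.34 -0.94  0.  ]
 [-0.   -0.   -1.  ]]
[[ 5.99033653e-04 -9.64108336e-01 -2.65508488e-01  6.67871991e-02]
 [ 9.99999669e-01  7.23829285e-04 -3.72177906e-04  1.35114231e-03]
 [ 5.51002641e-04 -2.65508178e-01  9.64108450e-01 -7.00682844e-02]
 [ 0.00000000e+00  0.00000000e+00  0.00000000e+00  1.00000000e+00]]
```

```bash
python3 -m handwheel '[[[0.0141,0.0352,0,0,0,-0.0692,0.06],[0.0141,0.0352,0,0,0,-0.0692,0.06],[0.0141,0.0352,0,0,0,-0.0692,0.06],[0.0141,0.0352,0,0,0,-0.0692,0.06],[0.0141,0.0352,0,0,0,-0.0692,0.06],[0.0141,0.0352,0,0,0,-0.0692,0.06],[0.0141,0.0352,0,0,0,-0.0692,0.06]]]'; python3 -m handwheel '[[[0.0141,0.0352,0,0,0,-0.0692,0.06],[0.0141,0.0352,0,0,0,-0.0692,0.06],[0.0141,0.0352,0,0,0,-0.0692,0.06],[0.0141,0.0352,0,0,0,-0.0692,0.06],[0.0141,0.0352,0,0,0,-0.0692,0.06],[0.0141,0.0352,0,0,0,-0.0692,0.06],[0.0141,0.0352,0,0,0,-0.0692,0.06],[0,0,0,0,0,0,0.06]]]'
python3 - <<'E'
from h import *
from scipy.spatial.transform import Rotation as R
o=r.get_obs(); print(o['joints'],toB(o['tcp_pos']));print(R.from_rotvec(o['orientation']).as_matrix().round(3))
E
```

```text
clock: 1.08
tcp_pos: [0.3285, -0.3867, 0.3041]
orientation: [3.133, -0.222, 0.001]
contact_force: [0.6, -0.3, -1.0]
grip_width: 0.0598
clock: 1.75
tcp_pos: [0.4296, -0.1349, 0.3046]
orientation: [-2.991, 0.952, -0.003]
contact_force: [0.3, 0.2, 0.8]
grip_width: 0.0602
[ 0.33615468  0.11201946 -0.1813445   2.05829126  0.0212662   0.9709215
 -2.04310444] [-0.00777294  0.02400954]
[[ 0.816 -0.578  0.003]
 [-0.578 -0.816  0.002]
 [ 0.001 -0.003 -1.   ]]
```

```bash
python3 -m handwheel '[[[-0.003,-0.004,-0.022,0,0,0,0.06],[0,0,-0.022,0,0,0,0.06],[0,0,-0.022,0,0,0,0.06],[0,0,-0.022,0,0,0,0.06],[0,0,-0.022,0,0,0,0.06],[0,0,-0.022,0,0,0,0.06],[0,0,0,0,0,0,0.06],[0,0,0,0,0,0,0.06]]]'
python3 - <<'E'
from h import *
o=r.get_obs(); print(toB(o['tcp_pos']),o['tcp_pos'])
snap('wrist','w1.png'); im,d=snap('side','s1.png'); 
im=cv2.imread('pics/s1.png')[120:290,280:480]; cv2.imwrite('pics/s1c.png',cv2.resize(im,None,fx=3.5,fy=3.5))
E
```

```text
clock: 2.42
tcp_pos: [0.4233, -0.1461, 0.1716]
orientation: [2.991, -0.961, -0.003]
contact_force: [-0.3, 0.8, -0.1]
grip_width: 0.0599
[-0.00639966  0.01130355] [ 0.42333139 -0.14607896  0.17158419]
```

View pics/s1c.png

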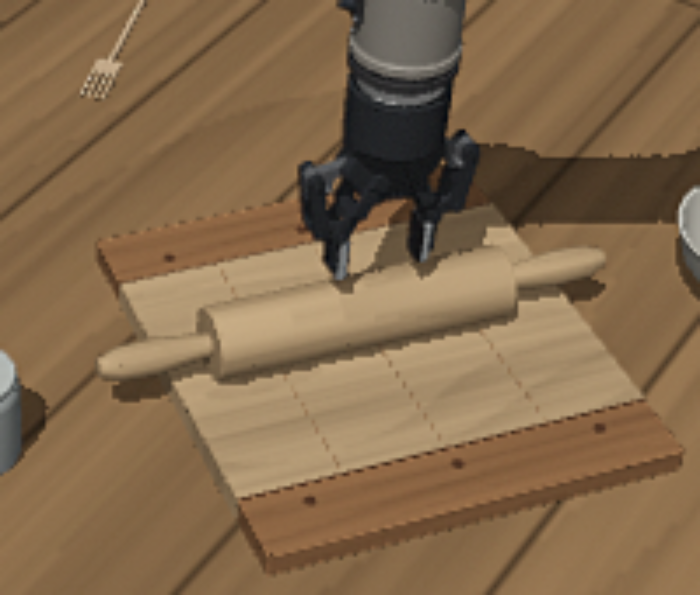

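View pics/w1.png

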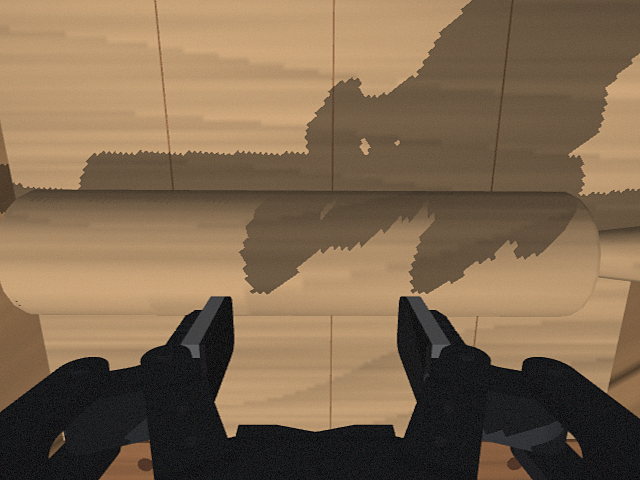

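```bash
python3 -m handwheel '[[[0,0,-0.004,0,0,0,0.06],[0,0,-0.004,0,0,0,0.06],[0,0,-0.004,0,0,0,0.06],[0,0,-0.002,0,0,0,0.06],[0,0,0,0,0,0,0.06],[0,0,0,0,0,0,0.06]]]';python3 -m handwheel '[[[0,0,-0.002,0,0,0,0.06],[0,0,0,0,0,0,0.06]]]'; python3 -m handwheel '[[[0,0,-0.002,0,0,0,0.06],[0,0,0,0,0,0,0.06]]]'
```

```text
clock: 3.02
tcp_pos: [0.4238, -0.146, 0.1578]
orientation: [2.991, -0.961, -0.001]
contact_force: [-0.0, -0.5, -0.0]
grip_width: 0.0597
clock: 3.18
tcp_pos: [0.4238, -0.146, 0.1558]
orientation: [2.991, -0.961, -0.0]
contact_force: [-0.6, 0.1, -0.4]
grip_width: 0.06
clock: 3.35
tcp_pos: [0.4237, -0.146, 0.1537]
orientation: [2.991, -0.961, -0.0]
contact_force: [-1.1, 0.2, -0.1]
grip_width: 0.0603
```

```bash
for i in 1; do python3 -m handwheel '[[[0,0,-0.002,0,0,0,0.06],[0,0,0,0,0,0,0.06]]]'; done; python3 -m handwheel '[[[0,0,-0.002,0,0,0,0.06],[0,0,0,0,0,0,0.06]]]'
```

```text
clock: 3.52
tcp_pos: [0.4237, -0.146, 0.1516]
orientation: [2.991, -0.961, -0.001]
contact_force: [0.5, -0.1, 0.2]
grip_width: 0.0602
clock: 3.68
tcp_pos: [0.4237, -0.146, 0.1496]
orientation: [2.991, -0.961, -0.001]
contact_force: [-0.8, 0.1, 0.0]
grip_width: 0.0602
```

```bash
python3 -m handwheel '[[[0,0,-0.001,0,0,0,0.06],[0,0,0,0,0,0,0.06]]]';  python3 -m handwheel '[[[0,0,-0.001,0,0,0,0.06],[0,0,0,0,0,0,0.06]]]'; python3 -m handwheel '[[[0,0,-0.001,0,0,0,0.06],[0,0,0,0,0,0,0.06]]]'
```

```text
clock: 3.85
tcp_pos: [0.4244, -0.1464, 0.1494]
orientation: [2.991, -0.962, 0.002]
contact_force: [-0.1, -0.8, 5.7]
grip_width: 0.0602
clock: 4.02
tcp_pos: [0.4251, -0.1469, 0.1492]
orientation: [2.99, -0.962, 0.005]
contact_force: [-1.7, -2.2, 12.4]
grip_width: 0.0598
clock: 4.18
tcp_pos: [0.4259, -0.1475, 0.1491]
orientation: [2.99, -0.962, 0.008]
contact_force: [-3.0, -2.6, 21.0]
grip_width: 0.0605
```

```bash
python3 -m handwheel '[[[0.0033,-0.0023,0.0007,0,0,0,0.06],[0.0041,-0.0029,0,0,0,0,0.06],[0.0041,-0.0029,0,0,0,0,0.06],[0.0041,-0.0029,0,0,0,0,0.06]]]';  python3 -m handwheel '[[[0.0041,-0.0029,0,0,0,0,0.06],[0.0041,-0.0029,0,0,0,0,0.06],[0,0,0,0,0,0,0.06]]]'
cat > look.py <<'E'
from h import *
import sys
o=r.get_obs(); print('tcp',toB(o['tcp_pos']).round(4),o['tcp_pos'].round(4),o['contact_force'].round(1))
im,d=snap('side',sys.argv[1]); W=cloud('side',d); B=toB(W)
cv2.imwrite('pics/c'+sys.argv[1],cv2.resize(cv2.imread('pics/'+sys.argv[1])[120:290,280:480],None,fx=3.5,fy=3.5))
ms=r.masks_of('pin','side')
for m in ms[:2]:
    if toB(np.median(W[m['pixels']&(d>0)],0)[None])[0,1]<.12: print(m['p'],fitpin(W,m['pixels']&(d>0)))
E
python3 look.py s2.png
```

```text
clock: 4.52
tcp_pos: [0.441, -0.1584, 0.1493]
orientation: [2.99, -0.962, 0.006]
contact_force: [-1.4, -2.8, 16.8]
grip_width: 0.0599
clock: 4.77
tcp_pos: [0.4497, -0.1648, 0.1493]
orientation: [2.989, -0.963, 0.007]
contact_force: [-2.1, -3.3, 16.0]
grip_width: 0.0604
tcp [0.0259 0.0114] [ 0.4497 -0.1648  0.1493] [-2.1 -3.3 16. ]
0.72 {'a': np.float64(0.01793131391342594), 'yaw_deg': np.float64(-0.3998600247828587), 'z': np.float64(0.052450305005328386), 'along': array([-0.17757099, -0.10245678,  0.14444204,  0.20609409]), 'rms': np.float64(0.0029998225152670756), 'n': 1042}
```

View pics/cs2.png

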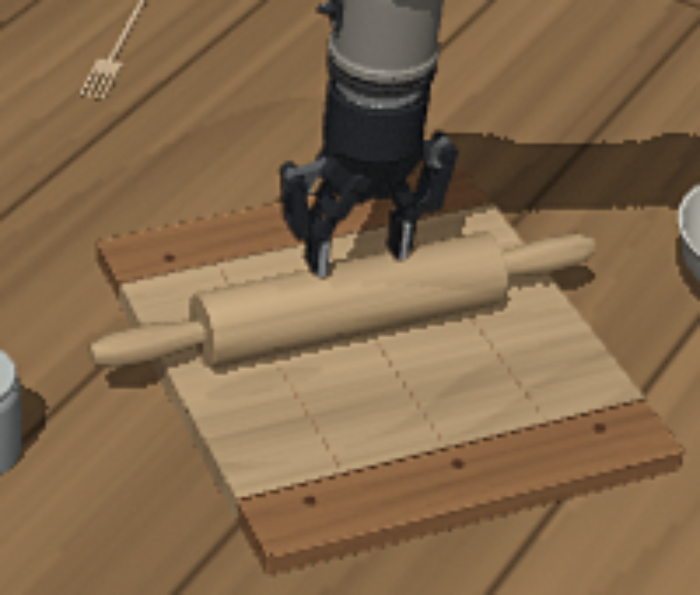

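```bash
python3 -m handwheel '[[[0.0041,-0.0029,0,0,0,0,0.06],[0.0041,-0.0029,0,0,0,0,0.06],[0,0,0,0,0,0,0.06],[0,0,0.006,0,0,0,0.06],[0,0,0.007,0,0,0,0.06],[-0.0102,0.0072,0,0,0,0,0.06],[-0.0102,0.0072,0,0,0,0,0.06],[0,0,0,0,0,0,0.06],[0,0,0,0,0,0,0.06]]]'
python3 look.py s3.png
```

```text
clock: 5.62
tcp_pos: [0.4353, -0.154, 0.1609]
orientation: [-2.991, 0.96, -0.0]
contact_force: [0.5, -0.4, 0.2]
grip_width: 0.06
tcp [0.0079 0.0118] [ 0.4353 -0.154   0.1609] [ 0.5 -0.4  0.2]
0.64 {'a': np.float64(0.020605433517547074), 'yaw_deg': np.float64(-0.5927749011305705), 'z': np.float64(0.05243027544145575), 'along': array([-0.15483933, -0.10245487,  0.14428023,  0.19999313]), 'rms': np.float64(0.0028204283214080064), 'n': 1012}
```

```bash
python3 -m handwheel '[[[0.0024,-0.0017,-0.006,0,0,0,0.06],[0,0,-0.0045,0,0,0,0.06],[0,0,-0.003,0,0,0,0.06],[0,0,0,0,0,0,0.06]]]'
python3 -m handwheel '[[[0.0041,-0.0029,0,0,0,0,0.06],[0.0049,-0.0035,0,0,0,0,0.06],[0.0049,-0.0035,0,0,0,0,0.06],[0.0049,-0.0035,0,0,0,0,0.06],[0.0049,-0.0035,0,0,0,0,0.06],[0.0049,-0.0035,0,0,0,0,0.06],[0.0041,-0.0029,0,0,0,0,0.06],[0.0024,-0.0017,0,0,0,0,0.06],[0,0,0,0,0,0,0.06]]]'
python3 look.py s4.png
```

```text
clock: 6.05
tcp_pos: [0.4405, -0.1577, 0.149]
orientation: [2.99, -0.963, 0.009]
contact_force: [-1.5, -1.5, 21.1]
grip_width: 0.0602
clock: 6.8
tcp_pos: [0.4757, -0.1831, 0.1487]
orientation: [2.989, -0.963, 0.009]
contact_force: [0.1, -2.8, 15.1]
grip_width: 0.0599
tcp [0.0577 0.0115] [ 0.4757 -0.1831  0.1487] [ 0.1 -2.8 15.1]
0.72 {'a': np.float64(0.043888897507711695), 'yaw_deg': np.float64(-0.43292021030836275), 'z': np.float64(0.05246787927236875), 'along': array([-0.14832287, -0.10355927,  0.14410585,  0.19693475]), 'rms': np.float64(0.002872245618697116), 'n': 1031}
```

```bash
python3 -m handwheel '[[[0,0,0.006,0,0,0,0.06],[0,0,0.0075,0,0,0,0.06],[-0.0098,0.0069,0,0,0,0,0.06],[-0.0098,0.0069,0,0,0,0,0.06],[0,0,0,0,0,0,0.06],[0,0,-0.006,0,0,0,0.06],[0,0,-0.005,0,0,0,0.06],[0,0,-0.002,0,0,0,0.06],[0,0,0,0,0,0,0.06]]]'
python3 -m handwheel '[[[0.0041,-0.0029,0,0,0,0,0.06],[0.0049,-0.0035,0,0,0,0,0.06],[0.0049,-0.0035,0,0,0,0,0.06],[0.0049,-0.0035,0,0,0,0,0.06],[0.0049,-0.0035,0,0,0,0,0.06],[0.0049,-0.0035,0,0,0,0,0.06],[0.0049,-0.0035,0,0,0,0,0.06],[0.0033,-0.0023,0,0,0,0,0.06],[0,0,0,0,0,0,0.06]]]'
python3 look.py s5.png
```

```text
clock: 7.65
tcp_pos: [0.4554, -0.1684, 0.1488]
orientation: [2.99, -0.962, 0.006]
contact_force: [-1.5, -1.2, 15.7]
grip_width: 0.0596
clock: 8.4
tcp_pos: [0.493, -0.1956, 0.1489]
orientation: [2.989, -0.963, 0.008]
contact_force: [-0.0, -2.6, 14.2]
grip_width: 0.0599
tcp [0.0791 0.0113] [ 0.493  -0.1956  0.1489] [-0.  -2.6 14.2]
0.92 {'a': np.float64(0.06586840401338481), 'yaw_deg': np.float64(-0.23034355124378003), 'z': np.float64(0.05239466754061102), 'along': array([-0.10667757, -0.10193509,  0.14402058,  0.18033525]), 'rms': np.float64(0.0030509123448365983), 'n': 985}
```

Consistent; repeat the stroke.

```bash
python3 -m handwheel '[[[0,0,0.006,0,0,0,0.06],[0,0,0.0075,0,0,0,0.06],[-0.0098,0.0069,0,0,0,0,0.06],[-0.0098,0.0069,0,0,0,0,0.06],[0,0,0,0,0,0,0.06],[0,0,-0.006,0,0,0,0.06],[0,0,-0.005,0,0,0,0.06],[0,0,-0.0025,0,0,0,0.06],[0,0,0,0,0,0,0.06]]]'
python3 -m handwheel '[[[0.0041,-0.0029,0,0,0,0,0.06],[0.0049,-0.0035,0,0,0,0,0.06],[0.0049,-0.0035,0,0,0,0,0.06],[0.0049,-0.0035,0,0,0,0,0.06],[0.0049,-0.0035,0,0,0,0,0.06],[0.0049,-0.0035,0,0,0,0,0.06],[0.0049,-0.0035,0,0,0,0,0.06],[0.0033,-0.0023,0,0,0,0,0.06],[0,0,0,0,0,0,0.06]]]'
python3 look.py s6.png
```

```text
clock: 9.25
tcp_pos: [0.4723, -0.1807, 0.1486]
orientation: [2.99, -0.962, 0.005]
contact_force: [-1.5, -1.8, 14.0]
grip_width: 0.0601
clock: 10.0
tcp_pos: [0.5102, -0.208, 0.1491]
orientation: [2.989, -0.963, 0.009]
contact_force: [-0.6, -1.7, 14.0]
grip_width: 0.06
tcp [0.1003 0.0111] [ 0.5102 -0.208   0.1491] [-0.6 -1.7 14. ]
0.76 {'a': np.float64(0.08812210311706878), 'yaw_deg': np.float64(-0.10144609547291283), 'z': np.float64(0.05240745318007814), 'along': array([-0.17091696, -0.10210018,  0.14375121,  0.22147899]), 'rms': np.float64(0.0030129577803365585), 'n': 948}
```

```bash
python3 -m handwheel '[[[0,0,0.006,0,0,0,0.06],[0,0,0.0075,0,0,0,0.06],[-0.0098,0.0069,0,0,0,0,0.06],[-0.0094,0.0066,0,0,0,0,0.06],[0,0,0,0,0,0,0.06],[0,0,-0.006,0,0,0,0.06],[0,0,-0.005,0,0,0,0.06],[0,0,-0.0025,0,0,0,0.06],[0,0,0,0,0,0,0.06]]]'
python3 -m handwheel '[[[0.0041,-0.0029,0,0,0,0,0.06],[0.0049,-0.0035,0,0,0,0,0.06],[0.0049,-0.0035,0,0,0,0,0.06],[0.0049,-0.0035,0,0,0,0,0.06],[0.0049,-0.0035,0,0,0,0,0.06],[0.0049,-0.0035,0,0,0,0,0.06],[0.0049,-0.0035,0,0,0,0,0.06],[0.0041,-0.0029,0,0,0,0,0.06],[0,0,0,0,0,0,0.06]]]'
python3 look.py s7.png
```

```text
clock: 10.85
tcp_pos: [0.4897, -0.1932, 0.1485]
orientation: [2.99, -0.962, 0.004]
contact_force: [-1.4, -0.6, 10.9]
grip_width: 0.0593
clock: 11.6
tcp_pos: [0.5286, -0.2214, 0.1491]
orientation: [2.989, -0.963, 0.009]
contact_force: [0.3, -2.8, 13.9]
grip_width: 0.0597
tcp [0.123  0.0109] [ 0.5286 -0.2214  0.1491] [ 0.3 -2.8 13.9]
0.75 {'a': np.float64(0.11125931682094986), 'yaw_deg': np.float64(-0.3662365101261955), 'z': np.float64(0.05239304376691186), 'along': array([-0.16710724, -0.10477084,  0.14473933,  0.19369661]), 'rms': np.float64(0.0032648720621675626), 'n': 960}
```

```bash
python3 -m handwheel '[[[0,0,0.006,0,0,0,0.06],[0,0,0.0075,0,0,0,0.06],[-0.0098,0.0069,0,0,0,0,0.06],[-0.0094,0.0066,0,0,0,0,0.06],[0,0,0,0,0,0,0.06],[0,0,-0.006,0,0,0,0.06],[0,0,-0.005,0,0,0,0.06],[0,0,-0.0025,0,0,0,0.06],[0,0,0,0,0,0,0.06]]]'
python3 -m handwheel '[[[0.0041,-0.0029,0,0,0,0,0.06],[0.0049,-0.0035,0,0,0,0,0.06],[0.0049,-0.0035,0,0,0,0,0.06],[0.0049,-0.0035,0,0,0,0,0.06],[0.0049,-0.0035,0,0,0,0,0.06],[0.0049,-0.0035,0,0,0,0,0.06],[0.0049,-0.0035,0,0,0,0,0.06],[0.0041,-0.0029,0,0,0,0,0.06],[0,0,0,0,0,0,0.06]]]'
python3 look.py s8.png
```

```text
clock: 12.45
tcp_pos: [0.508, -0.2065, 0.1484]
orientation: [2.99, -0.962, 0.004]
contact_force: [-1.7, -0.6, 9.8]
grip_width: 0.0599
clock: 13.2
tcp_pos: [0.5469, -0.2346, 0.1492]
orientation: [2.989, -0.963, 0.009]
contact_force: [-0.1, -1.9, 12.7]
grip_width: 0.06
tcp [0.1456 0.0107] [ 0.5469 -0.2346  0.1492] [-0.1 -1.9 12.7]
0.6 {'a': np.float64(0.13390253889068524), 'yaw_deg': np.float64(-0.615506129017049), 'z': np.float64(0.05248378481254003), 'along': array([-0.1643121 , -0.10134832,  0.14384823,  0.14586802]), 'rms': np.float64(0.0032042528529925463), 'n': 923}
```

```bash
python3 -m handwheel '[[[0,0,0.006,0,0,0,0.06],[0,0,0.0075,0,0,0,0.06],[-0.0098,0.0069,0,0,0,0,0.06],[-0.0102,0.0072,0,0,0,0,0.06],[0,0,0,0,0,0,0.06],[0,0,-0.006,0,0,0,0.06],[0,0,-0.005,0,0,0,0.06],[0,0,-0.0025,0,0,0,0.06],[0,0,0,0,0,0,0.06]]]'
python3 -m handwheel '[[[0.0041,-0.0029,0,0,0,0,0.06],[0.0049,-0.0035,0,0,0,0,0.06],[0.0049,-0.0035,0,0,0,0,0.06],[0.0049,-0.0035,0,0,0,0,0.06],[0.0049,-0.0035,0,0,0,0,0.06],[0.0049,-0.0035,0,0,0,0,0.06],[0.0049,-0.0035,0,0,0,0,0.06],[0.0041,-0.0029,0,0,0,0,0.06],[0.0016,-0.0012,0,0,0,0,0.06],[0,0,0,0,0,0,0.06]]]'
python3 look.py s9.png
```

```text
clock: 14.05
tcp_pos: [0.5253, -0.219, 0.1481]
orientation: [2.99, -0.962, 0.002]
contact_force: [-0.8, -0.4, 7.3]
grip_width: 0.0602
clock: 14.88
tcp_pos: [0.5658, -0.2484, 0.1493]
orientation: [2.989, -0.963, 0.008]
contact_force: [-1.2, -1.9, 12.1]
grip_width: 0.0598
tcp [0.169  0.0104] [ 0.5658 -0.2484  0.1493] [-1.2 -1.9 12.1]
0.87 {'a': np.float64(0.1570849049255077), 'yaw_deg': np.float64(-0.5490338146240724), 'z': np.float64(0.052176909575773256), 'along': array([-0.17583747, -0.1023106 ,  0.14550276,  0.22029155]), 'rms': np.float64(0.003299876712388774), 'n': 880}
```

View pics/cs9.png

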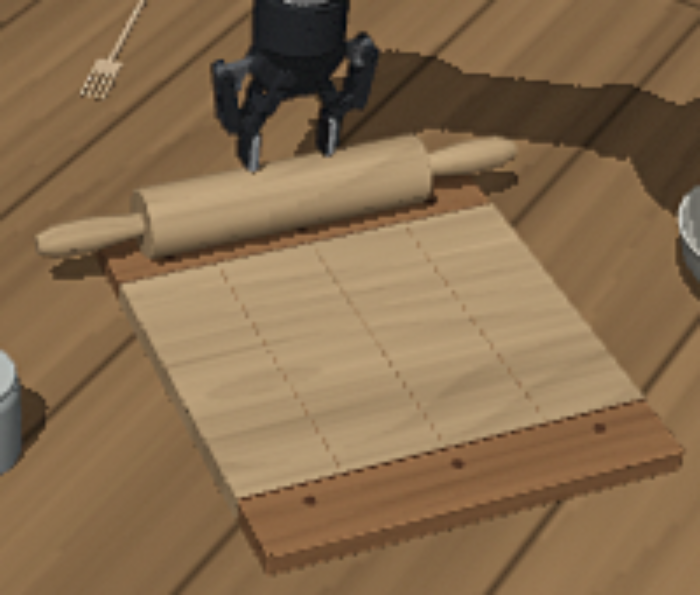

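The pin lies along the far strip. I'll lift off and verify with both cameras.

```bash
python3 -m handwheel '[[[0,0,0.006,0,0,0,0.06],[0,0,0.008,0,0,0,0.06],[0,0,0.02,0,0,0,0.06],[0,0,0.03,0,0,0,0.06],[-0.02,0.015,0.03,0,0,0,0.06],[-0.025,0.018,0.02,0,0,0,0.06],[-0.025,0.018,0,0,0,0,0.06],[0,0,0,0,0,0,0.06],[0,0,0,0,0,0,0.06],[0,0,0,0,0,0,0.06]]]'
python3 look.py s10.png; python3 - <<'E'
from h import *
im,d=snap('top','t10.png'); W=cloud('top',d)
for n in ['pin','tin','bowl']:
    m=r.masks_of(n,'top')[0]; k=m['pixels']&(d>0)
    print(n,m['p'],m['at'],np.median(W[k],0).round(3), fitpin(W,k) if n=='pin' else '')
E
python3 look.py s11.png; python3 - <<'E'
from h import *
im=cv2.imread('pics/t10.png')[150:400,280:580]; cv2.imwrite('pics/ct10.png',cv2.resize(im,None,fx=2.4,fy=2.4))
E
```

```text
clock: 15.82
tcp_pos: [0.4937, -0.1955, 0.2617]
orientation: [2.991, -0.961, 0.001]
contact_force: [0.8, -0.2, 0.7]
grip_width: 0.0599
tcp [0.0796 0.0118] [ 0.4937 -0.1955  0.2617] [ 0.8 -0.2  0.7]
0.96 {'a': np.float64(0.15652991140313283), 'yaw_deg': np.float64(-0.4157016415922679), 'z': np.float64(0.052425457830400715), 'along': array([-0.16439629, -0.10197947,  0.14515385,  0.19739468]), 'rms': np.float64(0.0032777441876562763), 'n': 911}
pin 0.64 [414.1, 205.6] [ 0.607 -0.167  0.072] {'a': np.float64(0.15663971584396763), 'yaw_deg': np.float64(-1.6673720820425069), 'z': np.float64(0.05203619422587382), 'along': array([-0.16703287,  0.03739214,  0.1912225 ,  0.21471733]), 'rms': np.float64(0.003303351653223999), 'n': 748}
tin 0.74 [305.0, 205.4] [0.611 0.111 0.079] 
bowl 0.7 [304.6, 204.2] [0.611 0.111 0.079] 
tcp [0.0796 0.0117] [ 0.4937 -0.1956  0.2611] [ 0.3 -0.7 -0.4]
0.97 {'a': np.float64(0.15646718852091604), 'yaw_deg': np.float64(-0.2202615243525647), 'z': np.float64(0.05222375384445664), 'along': array([-0.16453383, -0.10317775,  0.14386018,  0.20524275]), 'rms': np.float64(0.003170958932753768), 'n': 899}
```

View pics/ct10.png

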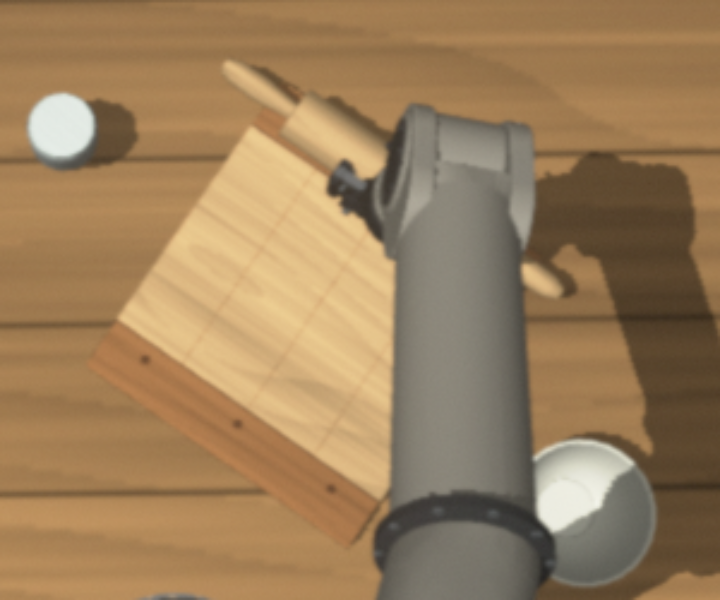

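View pics/s11.png

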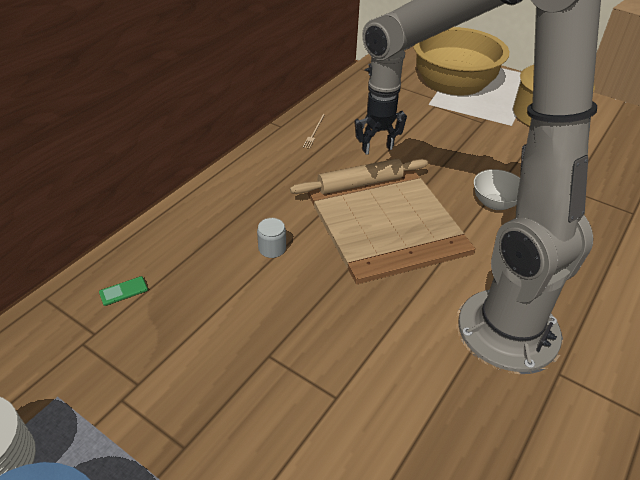

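```bash
python3 -c "
from bench import r; print(r.hand_in())"
```

```text
the job is handed in; nothing more can be done
None
```

I rolled the pin to the far end strip in seven short strokes, with both fingertips on top of it, then lifted the gripper clear and handed the job in. It took about 16 s of the 61 s. No verdict came back.

**Pin position:** The side camera puts the axis at x ≈ 0.156 m in the board frame, with a yaw of about -0.3°. The barrel runs from y ≈ -0.103 to +0.144 m, and the axis is 52 mm above the table. All of these are well inside the limits.

**At rest:** Two side-camera fits a few camera calls apart agreed within 0.1 mm, so the pin is not moving. Over the whole job it rolled about 155 mm, or 5 rad, which is more than the half turn required. Downward force peaked at about 21 N in the readings I took.

**Checks that disagreed:**
- **Top camera, pin:** it gave the same x (0.157 m) but a yaw of -1.7°. The arm hid most of the barrel there, so I trusted the side view.
- **Top camera, bowl:** the network reported the tin in place of the bowl in the last top picture. I checked the bowl only by eye in the final pictures, where it looks unmoved.
- **Tin:** it measured within about 2 mm of where it started.

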